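Lock the freezer rack with its rod

ROBOT

A 7-joint arm with a two-finger parallel gripper is mounted at the origin on the work surface. World frame = base frame: x ahead of the robot, y to its left, z up, the work surface at z = 0. Lengths are in m, angles in rad, forces in N, time in s.
With the tool pointing down it reaches from about 0.425 to 0.875 m from the base axis. Payload 4.7 kg.
Tool frame: the origin (TCP) lies midway between the tips of the shut fingers; the grasp point (between the pads) lies 19 mm behind it; z points along the fingers, y is the direction in which the jaws open and shut (so a half turn about z gives the same grasp; the last joint's range is limited). The gripper opens to 87 mm and grips with 3 to 60 N. Pads are 19 mm wide; open, the fingers measure 117 mm over their backs; the gripper's body (75 mm by 190 mm) begins 51 mm behind the grasp point.
Start: joints at [1.279, 0.321, -0.07, 1.45, 0.023, 1.371, -0.057], TCP at [0.196, -0.62, 0.2] pointing down, gripper open.
Joint ranges: [-2.86, 2.86], [-0.3, 2.09], [-1.38, 1.24], [0.06, 2.45], [-1.56, 4.7], [0.09, 2.05], [-2.69, 2.69]. Speed limits (rad/s): [2.57, 2.57, 3.14, 3.14, 3.14, 3.14, 3.14].

INTERFACE

Orientations are given as a rotation vector (axis times angle).
In Python, from bench import get_state, eyes, job gives the robot as it stands. The module is installed in compiled form; this text tells all that it offers.
- The arm moves only by the shell command python3 -m jog 'ROWS' [FORCE]. ROWS is JSON, a list that holds one entry, the list of rows, each a list of 5 numbers: the opening, from 0 (shut) to 1 (fully open), then the shift along the tool's x, y, z in units of 40 mm (1.0 is 40 mm), then the turn about the tool's z in units of 5 degrees (1.0 is 5 degrees). In form: [[[jaw, dx, dy, dz, turn], ...]]. A call has 1 to 10 rows; each row shifts and turns the commanded pose from where the row before left it, along the tool's axes as they then stand; what a row does not reach is not made up. A row lasts 1/8 s, in which the tool goes at most 62.5 mm and 10.7 degrees, less where a joint would pass 70% of its speed; a pose out of reach is approached as far as the arm can. A call is refused whole if a number of a shift passes 1 or a number of a turn 1, either way. A call with a gripper value outside its range is refused whole. The fingers move at their own pace and stop on an object; FORCE is the grip in N (left out, the last holds). Time passes only in rows, so rows that do not move let the fingers close. It gives the time, the measured TCP pose, the force and the opening at its end, in the units of the state.
- get_state(): the state, without advancing time (a new reading comes with each control period).
- eyes.get_image(name): name is "scene" or "top"; returns (picture, depth): 420x560x3 uint8, red, green, blue; 420x560 float32, m along the optical axis (not along the pixel's ray), 0 where there is no reading.
- eyes.camera_params(name): a dict with "camera_matrix" (3x3 intrinsics, pixels), "pose" (4x4, takes a point from camera to world coordinates). Camera axes: x right, y down, z forward; pixel columns grow to the right and rows downward; lengths in m; the calibration is good to about 2 mm. A picture is of the moment at which its call begins. camera_params takes no time and is no camera call.
- job.close_job(): hands the job in, once; it reports no verdict.
The state is a dict: "time": time; "joint_positions": joint angles; "qd": joint speeds; "joint_torque": joint torques, N m; "position": TCP position; "tool_rot": TCP orientation; "ft_force": force on the tool from outside, world axes, zero at the start; "torque": the same for the moment, N m; "grip_width": opening from 0.0 (shut) to 1.0 (fully open).
Only numpy, scipy, OpenCV 4.12 (cv2) and the standard library are available. Lean on these libraries where they do the work, as an engineer would, in place of code of your own. Each camera call takes 0.05 s, during which the arm holds its last target. There are 200 camera calls.

TASK

Lock the freezer rack: take the blue-handled locking rod out of the stand and lower it upright, from above and without dropping it, through all three eyes on the front of the rack until its collar rests on the top eye, then let go of it. Leave the orange-handled rod standing where it is.

Things in the scene. Friction and masses are not known exactly. Their poses are not given: they have to be found in the camera images.
- blue_rod: The locking rod to use, 130-250 g: steel shaft 14 mm thick and 120 mm long, then a steel collar 56 mm wide and 6 mm thick, then a blue round handle. Stands upright in a 16 mm wide, 42 mm deep socket of a white stand (190 x 60 x 50 mm high, two sockets 120 mm apart along it): draw it straight up. Origin: centre of the shaft's foot (lower end, tapered over 5 mm); z runs up the rod.
- blue_handle (a point): Centre of the blue handle, the place to grasp: an upright cylinder 26 mm in diameter and 54 mm high, reaching 27 mm above and below this point. On the rod's axis, 153 mm above the foot, 33 mm above the collar's underside. Axes as the rod's.
- top_eye (a point): Centre of the upper rim of the top eye of the fixed aluminium rack (144 x 150 x 130 mm high, blue stripes, white boxes inside). Three blue lugs 4 mm thick, 64 x 66 mm, each with a 34 mm round hole, one exactly below the other, upper faces 130 (level with its top), 76 and 22 mm above the bench. z up, x out of the rack's front, which is 30 mm behind. Seated, the foot is 120 mm below this point.
- orange_handle (a point): Centre of the orange handle of another rod, the same in shape and size as the blue one, standing in the stand's other socket: leave it alone.
Things that resemble listed ones, but are neither listed nor needed, are in the scene too. What is shaped like the blue_rod but green is not meant.

How it is judged:
On the way, in this order (a step that is already met when the one before it is completed fails the run):
1. the foot of the blue rod has entered the top eye from above (horizontal distance between blue_rod and top_eye below 0.02 m and z of blue_rod in the frame of top_eye between -0.05 and -0.006 m), for 0.04 s.
2. the foot has passed the middle eye (horizontal distance between blue_rod and top_eye below 0.02 m and z of blue_rod in the frame of top_eye between -0.106 and -0.06 m), for 0.04 s.
At the end, for the whole second after the job is handed in: The blue rod hangs at rest through all three eyes, its foot at least 113 mm below the top eye's rim (collar on the eye to within 7 mm), handle and foot within 20 mm of the eyes' axis and upright to within 10 degrees; the orange handle is within 30 mm of its start and upright to within 10 degrees (horizontal distance between each of blue_rod, blue_handle and top_eye below 0.02 m and angle between each of blue_rod, orange_handle's own z axis and vertical below 0.17 rad and z of blue_rod in the frame of top_eye below -0.113 m and linear speed of blue_rod below 0.03 m/s and distance of orange_handle from where it was at the start of the episode below 0.03 m); the robot touches nothing.
It fails at once if the blue rod is dropped through the eyes (faster than 0.6 m/s inside them) (horizontal distance between blue_rod and top_eye below 0.02 m and z of blue_rod in the frame of top_eye below 0 m and linear speed of blue_rod above 0.6 m/s).
It fails at once if the orange rod is moved by more than 30 mm (distance of orange_handle from where it was at the start of the episode above 0.03 m).
It also fails if it takes over 40 s, if anything falls off the work surface, if the arm or the gripper's body presses on something with over 40 N, if the wrist force passes 120 N, or if a joint passes its speed limit or range.

## Working session

There is one attempt and no reset: what is moved stays moved. The work goes in short steps, Python scripts to look and compute and a shell command to move; the robot and the scene stay as the last step left them, time stands still between calls to the robot, and variables do not carry over. Pictures are saved under pics/ and viewed, about 8 in all and at most 12, crops included, and the job is handed in when it is done.

```bash
mkdir -p pics
cat > h.py <<'E'
import numpy as np,cv2
from bench import get_state,eyes,job
def grab(n,f=None):
    im,d=eyes.get_image(n); p=eyes.camera_params(n)
    if f: cv2.imwrite('pics/'+f,cv2.cvtColor(im,cv2.COLOR_RGB2BGR))
    K=np.array(p["camera_matrix"]);T=np.array(p["pose"])
    v,u=np.mgrid[:420,:560]
    P=np.stack([(u-K[0,2])/K[0,0]*d,(v-K[1,2])/K[1,1]*d,d],-1)
    return im,d,P@T[:3,:3].T+T[:3,3],K,T
E
python3 - <<'E'
from h import *
for n in("scene","top"):
    im,d,W,K,T=grab(n,n+"0.png"); print(n,K[0,0],T.round(3).tolist())
    np.save(n+"0.npy",W); 
s=get_state();print(s["time"],s["position"],s["tool_rot"],s["ft_force"],s["grip_width"])
E
```

```text
scene 520.8652540978362 [[-0.825, 0.468, -0.318, 0.833], [0.566, 0.693, -0.448, 0.494], [0.011, -0.549, -0.836, 0.903], [0.0, 0.0, 0.0, 1.0]]
top 445.64127085807644 [[0.13, -0.97, 0.206, 0.411], [-0.991, -0.128, 0.025, 0.068], [0.002, -0.208, -0.978, 0.845], [0.0, 0.0, 0.0, 1.0]]
0.1 [ 0.19549767 -0.61935999  0.19881291] [-3.10335079e+00 -4.78235328e-01  5.19987532e-04] [-0.05032208 -0.52746163 -0.20439487] 1.0021632012565425
```

View pics/scene0.png

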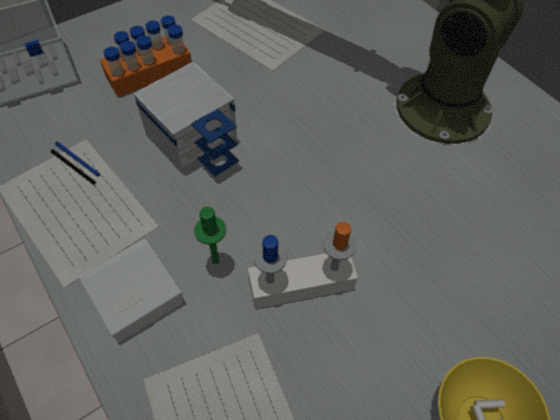

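View pics/top0.png

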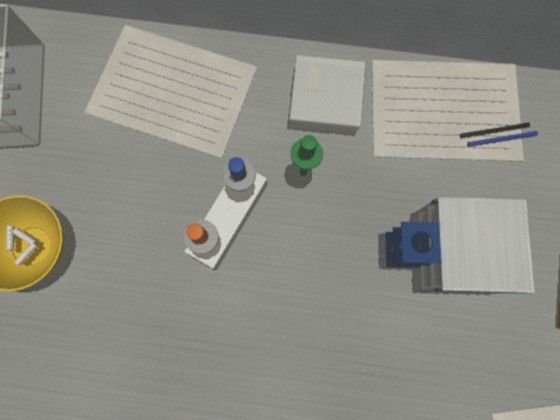

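The scene view shows the blue handle at (270,248), orange at (342,236), green at (208,220), and the eyes at (215,125). In the top view blue is at (237,168), orange at (195,233), green at (307,146), and the top eye at (422,242).

Run:
```python
from h import *
R={"scene":{"blue":(270,248),"orange":(342,236),"green":(208,220)},"top":{"blue":(237,168),"orange":(195,233),"green":(307,146)}}
hue={"blue":(105,130),"orange":(3,18),"green":(45,85)}
for n in R:
    W=np.load(n+"0.npy");im=cv2.imread(f"pics/{n}0.png");h=cv2.cvtColor(im,cv2.COLOR_BGR2HSV)
    for c,(u,v) in R[n].items():
        m=np.zeros((420,560),bool);m[v-22:v+23,u-22:u+23]=1
        m&=(h[...,0]>=hue[c][0])&(h[...,0]<=hue[c][1])&(h[...,1]>110)
        P=W[m]; 
        t=P[P[:,2]>np.percentile(P[:,2],97)-.004]
        print(n,c,m.sum(),"top disc mean",t.mean(0).round(4),"bbox mid",((t.min(0)+t.max(0))/2).round(4),np.ptp(t,0).round(3))
    u,v=(422,242) if n=="top" else (215,125)
    m=np.zeros((420,560),bool);m[v-30:v+31,u-32:u+33]=1
    m&=(h[...,0]>=100)&(h[...,0]<=130)&(h[...,1]>100)&(abs(W[...,2]-.13)<.008)
    P=W[m];c,wh,a=cv2.minAreaRect(P[:,:2].astype(np.float32)*1000)
    print(n,"lug",m.sum(),c,wh,a,np.median(P[:,2]))
    # hole: contour of mask
    k=m.astype(np.uint8);cs,hi=cv2.findContours(k,cv2.RETR_CCOMP,cv2.CHAIN_APPROX_NONE)
    p=eyes.camera_params(n);K=np.array(p["camera_matrix"]);T=np.array(p["pose"])
    for q,hh in zip(cs,hi[0]):
        if hh[3]>=0 and len(q)>12:
            q=q[:,0].astype(float);r=np.c_[(q-K[:2,2])/[K[0,0],K[1,1]],np.ones(len(q))]@T[:3,:3].T
            X=T[:3,3]+r*((.13-T[2,3])/r[:,2:]);print("hole",cv2.fitEllipse((X[:,:2]*1000).astype(np.float32)))
    m2=(abs(W[...,2]-.13)<.006)&(h[...,1]<60)
    m2=m2.astype(np.uint8)
    nn,l,st,ce=cv2.connectedComponentsWithStats(m2)
    i=1+st[1:,4].argmax();P=W[l==i];print(n,"rack top",cv2.minAreaRect(P[:,:2].astype(np.float32)*1000))
    ms=(abs(W[...,2]-.05)<.005)&(h[...,1]<60)
    nn,l,st,ce=cv2.connectedComponentsWithStats(ms.astype(np.uint8))
    for i in range(1,nn):
        if st[i,4]>400:print(n,"z50",ce[i],cv2.minAreaRect(W[l==i][:,:2].astype(np.float32)*1000))
```

```text
scene blue 345 top disc mean [0.6069 0.1629 0.1938] bbox mid [0.7136 0.3211 0.545 ] [0.239 0.345 0.716]
scene orange 369 top disc mean [0.4972 0.2077 0.1932] bbox mid [0.6579 0.3436 0.5447] [0.351 0.3   0.716]
scene green 772 top disc mean [0.6664 0.0726 0.2115] bbox mid [0.7405 0.2683 0.5406] [0.185 0.451 0.725]
scene lug 646 (531.3533325195312, -148.36260986328125) (66.80224609375, 64.94123077392578) 6.887202262878418 0.13096639362552265
hole ((531.052490234375, -148.89544677734375), (34.02923583984375, 36.15755081176758), 92.95894622802734)
scene rack top ((542.193115234375, -250.54649353027344), (152.27154541015625, 148.5437774658203), 6.237778186798096)
scene z50 [128.45621107 285.74844265] ((817.3379516601562, 25.354507446289062), (137.0548095703125, 140.71258544921875), 1.3839612007141113)
scene z50 [300.7962828  275.42529155] ((549.7095947265625, 181.995361328125), (63.24972152709961, 190.30593872070312), 67.49847412109375)
top blue 168 top disc mean [0.6    0.1587 0.1959] bbox mid [0.5122 0.1196 0.5155] [0.202 0.103 0.659]
top orange 273 top disc mean [0.4916 0.2052 0.1879] bbox mid [0.4912 0.2054 0.1883] [0.025 0.024 0.005]
top green 515 top disc mean [0.651  0.0538 0.1938] bbox mid [0.5386 0.0549 0.5111] [0.255 0.027 0.668]
top lug 1169 (529.2222290039062, -146.219482421875) (66.1672592163086, 61.582515716552734) 5.746105670928955 0.12978829292769134
hole ((529.5487060546875, -147.94271850585938), (35.3094596862793, 36.8902587890625), 31.321577072143555)
top rack top ((539.1551513671875, -242.13865661621094), (150.27865600585938, 160.89344787597656), 5.7579731941223145)
top z50 [327.23224401  91.14095861] ((814.2949829101562, 26.966930389404297), (138.1862335205078, 136.80772399902344), 1.2772481441497803)
top z50 [228.02854554 217.69506117] ((546.8536376953125, 183.07765197753906), (60.56601333618164, 190.24551391601562), 67.90319061279297)
```

```bash
python3 -m jog '[[[1,0.8,-0.2,-0.6,0],[1,1,-0.6,-0.6,0],[1,1,-0.7,-0.5,0],[1,1,-0.7,-0.4,0],[1,1,-0.7,-0.3,0],[1,1,-0.7,0,0],[1,1,-0.8,0,0],[1,1,-0.8,0,0],[1,1,-0.8,0,0],[1,0,0,0,0]]]'
```

```text
time: 1.35
position: [0.4618, -0.2797, 0.2957]
tool_rot: [-3.101, -0.493, -0.002]
ft_force: [-0.5, -1.2, -0.4]
grip_width: 1.002
```

```bash
python3 -m jog '[[[1,0.74,-1,0,0],[1,0.74,-1,0,0],[1,0.74,-1,0,0],[1,0.74,-1,0,0],[1,0.74,-1,0,0],[1,0.74,-1,0,0],[1,0.74,-1,0,0],[1,0.74,-1,0,0],[1,0.74,-1,0.2,0],[1,0,-0.4,0.6,0]]]'
cat > m.py <<'E'
from h import *
from scipy.spatial.transform import Rotation as Ro
def tgt(x,y,z):
    s=get_state();R=Ro.from_rotvec(s["tool_rot"]).as_matrix()
    print("pos",np.round(s["position"],4),"tilt deg",np.degrees(np.arccos(-R[2,2])).round(2),"delta units",(R.T@(np.array([x,y,z])-s["position"])/.04).round(3))
E
python3 - <<'E'
from m import *
tgt(.6037,.1595,.150)
hs={}
for n,(u,v) in {"scene":(270,248),"top":(237,168)}.items():
    W=np.load(n+"0.npy");im=cv2.imread(f"pics/{n}0.png");h=cv2.cvtColor(im,cv2.COLOR_BGR2HSV)
    m=np.zeros((420,560),bool);m[v-22:v+23,u-22:u+23]=1
    m&=(h[...,0]>=105)&(h[...,0]<=130)&(h[...,1]>110)&(W[...,2]<.196)&(W[...,2]>.182)
    P=W[m];print(n,len(P),np.median(P,0),(P.min(0)+P.max(0))/2,np.ptp(P,0))
im,d,W,K,T=grab("scene","s1.png"); cv2.imwrite("pics/s1c.png",cv2.resize(cv2.imread("pics/s1.png")[120:370,130:430],None,fx=2,fy=2))
E
```

```text
time: 2.6
position: [0.6007, 0.1571, 0.2634]
tool_rot: [-3.102, -0.484, -0.002]
ft_force: [0.3, -0.9, 1.2]
grip_width: 0.998
pos [0.6007 0.1571 0.2634] tilt deg 0.16 delta units [ 0.085 -0.028  2.834]
scene 186 [0.60622722 0.16202631 0.18848245] [0.60582691 0.16056216 0.18716578] [0.02366154 0.02379677 0.01003544]
top 166 [0.60205823 0.15989942 0.18765656] [0.60232682 0.15972688 0.18788863] [0.02187155 0.02239178 0.006181  ]
```

View pics/s1c.png

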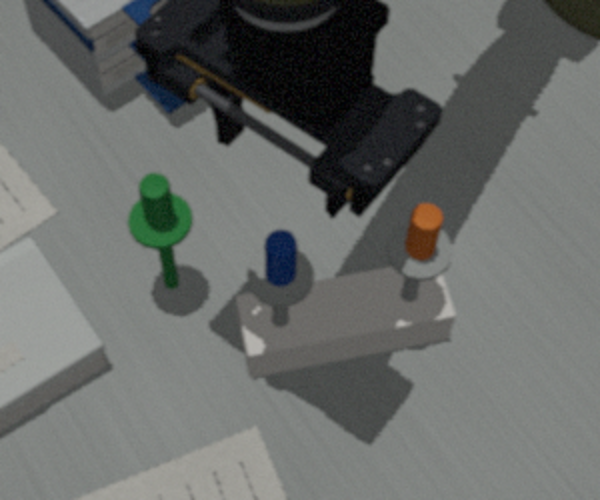

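The crop shows the open gripper above the blue handle (crop 281,240). Green (155,200) and orange (425,230) are both clear of the fingers. I'll descend and grip.

```bash
python3 -m jog '[[[1,0.08,-0.03,0.5,0],[1,0,0,0.6,0],[1,0,0,0.6,0],[1,0,0,0.6,0],[1,0,0,0.4,0],[1,0,0,0.2,0],[1,0,0,0,0],[0,0,0,0,0],[0,0,0,0,0],[0,0,0,0,0]]]' 30 && python3 -m jog '[[[0,0,0,0,0],[0,0,0,0,0],[0,0,0,0,0]]]' 30
```

```text
time: 3.9
position: [0.6028, 0.156, 0.1482]
tool_rot: [3.105, 0.479, 0.001]
ft_force: [0.8, 0.5, 0.5]
grip_width: 0.747
time: 4.28
position: [0.6026, 0.1558, 0.1477]
tool_rot: [3.105, 0.478, -0.0]
ft_force: [0.4, 0.6, -0.3]
grip_width: 0.405
```

```bash
python3 -m jog '[[[0,0.04,-0.09,0,0],[0,0,0,0,0],[0,0,0,0,0],[0,0,0,0,0],[0,0,0,0,0]]]' 30
```

```text
time: 4.9
position: [0.603, 0.1597, 0.1477]
tool_rot: [3.105, 0.478, -0.0]
ft_force: [0.4, -1.3, -0.3]
grip_width: 0.289
```

```bash
python3 -m jog '[[[0,0,0,0,0],[0,0,0,-0.2,0],[0,0,0,-0.4,0],[0,0,0,-0.5,0],[0,0,0,-0.6,0],[0,0,0,-0.6,0],[0,0,0,-0.7,0],[0,0,0,-0.7,0],[0,0,0,-0.5,0],[0,0,0,0,0]]]' 40
python3 - <<'E'
from m import *
tgt(.530,-.148,.32)
im,d,W,K,T=grab("scene","s2.png"); cv2.imwrite("pics/s2c.png",cv2.resize(cv2.imread("pics/s2.png")[100:370,130:430],None,fx=2,fy=2))
E
```

```text
time: 6.15
position: [0.6039, 0.1607, 0.3189]
tool_rot: [-3.104, -0.479, -0.008]
ft_force: [0.2, 0.3, -2.7]
grip_width: 0.285
pos [0.6039 0.1607 0.3189] tilt deg 0.29 delta units [-4.088  6.801 -0.048]
```

View pics/s2c.png

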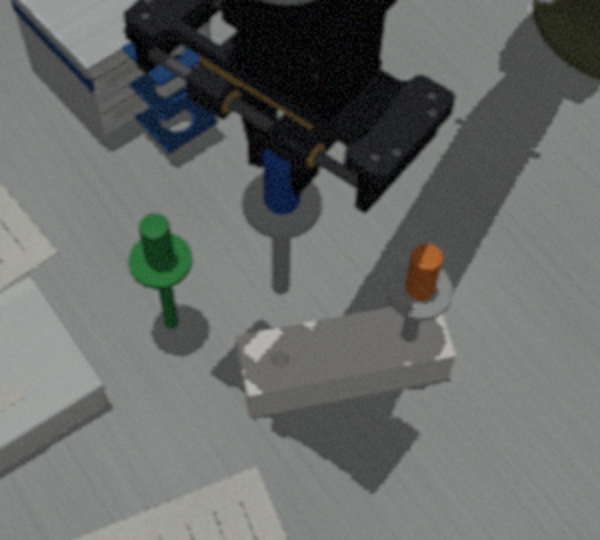

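The crop shows the rod out of the stand, hanging vertical with its foot at crop (281,290), and orange standing undisturbed. Next is the transfer above the eye.

```bash
python3 -m jog '[[[0,-0.2,0.35,0,0],[0,-0.45,0.75,0,0],[0,-0.55,0.9,0,0],[0,-0.6,1,0,0],[0,-0.6,1,0,0],[0,-0.6,1,0,0],[0,-0.5,0.85,0,0],[0,-0.35,0.6,0,0],[0,-0.2,0.3,0,0],[0,0,0,0,0]]]'; python3 -m jog '[[[0,0,0,0.3,0],[0,0,0,0.1,0],[0,0,0,0,0]]]'
python3 - <<'E'
from m import *
tgt(.530,-.148,.29)
a,*_=grab("scene","s3.png");b,*_=grab("top","t3.png")
A=cv2.imread("pics/s3.png")[40:240,120:320];B=cv2.imread("pics/t3.png")[140:340,330:530]
cv2.imwrite("pics/c3.png",cv2.resize(np.hstack([A,B]),None,fx=2,fy=2,interpolation=cv2.INTER_CUBIC))
E
```

```text
time: 7.45
position: [0.5291, -0.1476, 0.3152]
tool_rot: [-3.105, -0.475, 0.002]
ft_force: [-0.2, 0.3, -2.3]
grip_width: 0.285
time: 7.82
position: [0.5297, -0.1454, 0.299]
tool_rot: [-3.104, -0.481, 0.002]
ft_force: [0.7, -0.4, -1.7]
grip_width: 0.283
pos [ 0.5297 -0.1454  0.299 ] tilt deg 0.08 delta units [-0.012  0.063  0.225]
```

View pics/c3.png

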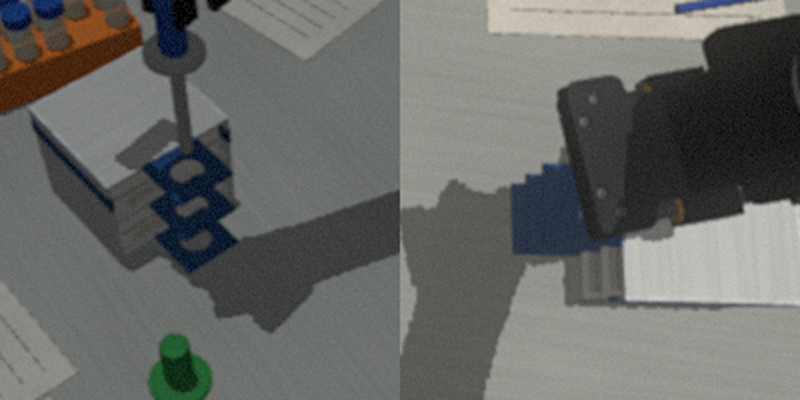

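The left crop shows the rod's foot at crop (186,150), full-frame (213,115), above the top eye at crop (187,172). In the top view the hand hides the eye. I'll check the foot's position from its scene ray.

Run:
```python
from m import *
p=eyes.camera_params("scene");K=np.array(p["camera_matrix"]);T=np.array(p["pose"])
s=get_state();x,y,z=s["position"]
def proj(P):
    q=K@(T[:3,:3].T@(np.array(P)-T[:3,3]));return (q[:2]/q[2]).round(1)
def ray(u,v,z):
    r=T[:3,:3]@[(u-K[0,2])/K[0,0],(v-K[1,2])/K[1,1],1];return (T[:3,3]+r*((z-T[2,3])/r[2])).round(4)
print("foot expected",proj((x,y,z-.1397)),"eye",proj((.53,-.148,.13)))
im=cv2.imread("pics/s3.png");hsv=cv2.cvtColor(im,cv2.COLOR_BGR2HSV)
g=hsv[...,1].astype(int)
for v in range(72,122,4): print(v,im[v,200:226].mean(-1).astype(int).tolist())
# shaft points expected
for h in (.0,.03,.06,.1): print(h,proj((x,y,z-.1397+h)))
```

```text
foot expected [212.9 114.7] eye [213.7 124.7]
72 [57, 58, 63, 61, 61, 59, 66, 60, 61, 58, 62, 60, 58, 57, 60, 58, 57, 57, 55, 53, 73, 92, 104, 109, 105, 107]
76 [65, 52, 53, 53, 55, 62, 56, 52, 60, 55, 59, 54, 60, 58, 78, 76, 93, 98, 103, 110, 107, 105, 107, 109, 110, 106]
80 [128, 124, 130, 132, 115, 80, 59, 56, 48, 51, 53, 51, 79, 104, 112, 111, 106, 109, 111, 108, 105, 105, 108, 106, 109, 107]
84 [127, 127, 128, 127, 125, 104, 66, 56, 48, 50, 60, 52, 66, 108, 123, 133, 130, 130, 124, 116, 109, 107, 110, 107, 107, 108]
88 [126, 125, 124, 128, 128, 115, 85, 59, 56, 51, 56, 55, 55, 79, 112, 126, 127, 124, 125, 128, 128, 134, 129, 119, 114, 104]
92 [128, 127, 125, 128, 127, 125, 106, 65, 46, 52, 60, 58, 49, 63, 105, 121, 129, 129, 121, 123, 125, 121, 124, 126, 126, 132]
96 [128, 129, 125, 131, 129, 126, 113, 85, 55, 46, 53, 54, 55, 51, 83, 108, 125, 127, 125, 128, 126, 125, 124, 129, 123, 125]
100 [83, 74, 75, 85, 90, 112, 122, 105, 79, 60, 50, 55, 53, 49, 62, 104, 125, 125, 125, 124, 125, 124, 127, 126, 127, 127]
104 [74, 66, 75, 70, 78, 73, 74, 69, 64, 55, 56, 50, 45, 51, 54, 86, 113, 127, 129, 129, 125, 128, 124, 114, 98, 85]
108 [80, 76, 74, 70, 69, 75, 75, 74, 67, 56, 55, 53, 47, 53, 49, 62, 79, 93, 84, 72, 71, 75, 71, 78, 77, 75]
112 [73, 73, 74, 88, 115, 127, 132, 127, 118, 92, 55, 48, 54, 59, 57, 46, 39, 30, 22, 31, 29, 43, 60, 64, 63, 67]
116 [110, 108, 96, 83, 68, 62, 57, 54, 48, 49, 45, 36, 48, 51, 49, 35, 39, 28, 39, 26, 26, 31, 31, 25, 24, 42]
120 [49, 48, 50, 51, 55, 41, 36, 26, 39, 36, 51, 63, 68, 71, 66, 74, 67, 63, 55, 40, 25, 23, 33, 26, 22, 21]
0.0 [212.9 114.7]
0.03 [211.5 103.6]
0.06 [210.   91.9]
0.1 [207.9  75.3]
```

```bash
python3 -m jog '[[[0,0,0.05,0.2,0],[0,0,0,0.3,0],[0,0,0,0.4,0],[0,0,0,0.4,0],[0,0,0,0.4,0],[0,0,0,0.4,0],[0,0,0,0.4,0],[0,0,0,0.4,0],[0,0,0,0.3,0],[0,0,0,0,0]]]'; python3 -c "
from m import *
tgt(.530,-.148,.1497)"
```

```text
time: 9.18
position: [0.5298, -0.1483, 0.1706]
tool_rot: [-3.104, -0.479, 0.003]
ft_force: [0.1, 0.0, -2.6]
grip_width: 0.285
pos [ 0.5298 -0.1483  0.1706] tilt deg 0.12 delta units [ 0.009 -0.004  0.521]
```

```bash
python3 -m jog '[[[0,0,0,0.2,0],[0,0,0,0.15,0],[0,0,0,0.08,0],[0,0,0,0.05,0],[0,0,0,0,0],[0,0,0,0,0]]]'; python3 -m jog '[[[0,0,0,0.03,0],[0,0,0,0.02,0],[0,0,0,0,0],[0,0,0,0,0]]]'
```

```text
time: 9.93
position: [0.5306, -0.1484, 0.1528]
tool_rot: [3.105, 0.478, 0.001]
ft_force: [-0.2, -0.3, -2.2]
grip_width: 0.288
time: 10.42
position: [0.5305, -0.1484, 0.1505]
tool_rot: [3.105, 0.479, -0.0]
ft_force: [0.3, 0.2, -3.0]
grip_width: 0.286
```

```bash
python3 -m jog '[[[0,0,0,0.02,0],[0,0,0,0.02,0],[0,0,0,0,0],[0,0,0,0,0]]]'; python3 -m jog '[[[0,0,0,0.02,0],[0,0,0,0,0],[0,0,0,0,0]]]'
```

```text
time: 10.92
position: [0.5306, -0.1485, 0.1496]
tool_rot: [3.104, 0.478, 0.0]
ft_force: [-2.7, -0.1, 5.1]
grip_width: 0.293
time: 11.3
position: [0.5306, -0.1485, 0.1496]
tool_rot: [3.104, 0.478, 0.001]
ft_force: [-4.4, 1.3, 9.9]
grip_width: 0.284
```

Contact at the expected height, so the collar is seated. I'll relieve the push, release and retreat upward.

```bash
python3 -m jog '[[[0,0,0,-0.03,0],[0.35,0,0,0,0],[0.45,0,0,0,0],[0.6,0,0,0,0],[0.8,0,0,0,0],[0.8,0,0,0,0],[0.8,0,0,0,0],[0.8,0,0,0,0]]]'; python3 -m jog '[[[0.8,0,0,-0.2,0],[0.8,0,0,-0.4,0],[0.8,0,0,-0.6,0],[0.8,0,0,-0.8,0],[0.8,0,0,-1,0],[0.8,0,0,-1,0],[0.8,0,0,-0.6,0],[0.8,0,0,-0.4,0],[0.8,0,0,0,0],[0.8,0,0,0,0]]]'
python3 - <<'E'
from m import *
tgt(.530,-.148,.3)
a,d,W,K,T=grab("scene","s4.png");h=cv2.cvtColor(a,cv2.COLOR_RGB2HSV)
for c,(u,v),lo,hi in (("blue",(213,110),105,130),("orange",(342,236),3,18)):
    m=np.zeros((420,560),bool);m[v-30:v+30,u-22:u+23]=1
    m&=(h[...,0]>=lo)&(h[...,0]<=hi)&(h[...,1]>110)&(W[...,2]<.198)&(W[...,2]>.183)
    P=W[m];print(c,len(P),(P.min(0)+P.max(0))/2,np.median(P,0))
cv2.imwrite("pics/c4.png",cv2.resize(cv2.imread("pics/s4.png")[40:300,120:390],None,fx=2,fy=2,interpolation=cv2.INTER_CUBIC))
E
```

```text
time: 12.3
position: [0.5305, -0.1484, 0.1494]
tool_rot: [3.105, 0.479, 0.0]
ft_force: [-0.5, -0.1, 0.5]
grip_width: 0.792
time: 13.55
position: [0.53, -0.1483, 0.3483]
tool_rot: [-3.104, -0.478, 0.002]
ft_force: [-0.0, -0.3, -0.1]
grip_width: 0.804
pos [ 0.53   -0.1483  0.3483] tilt deg 0.1 delta units [ 0.004 -0.006  1.208]
blue 113 [ 0.53350714 -0.14563872  0.18862794] [ 0.53423153 -0.14291114  0.19054484]
orange 178 [0.49506986 0.20548553 0.18759941] [0.49510208 0.20608858 0.18836974]
```

View pics/c4.png

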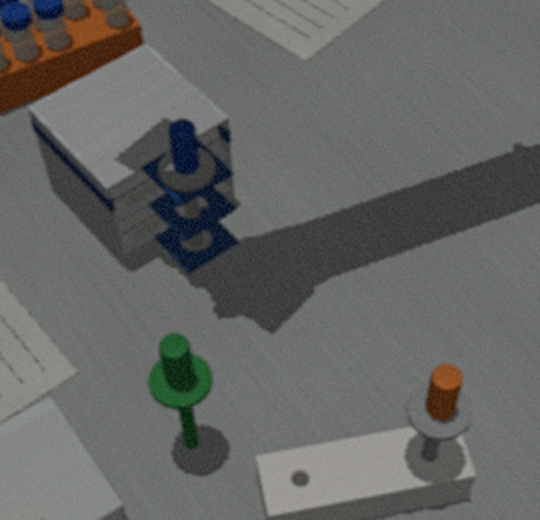

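The crop shows the rod seated with its collar on the top eye (crop 187,170), the shaft passing down through the lower eyes, and orange standing in the stand at (440,400). The hand is clear.

```bash
python3 -c "
from bench import job
print(job.close_job())"
```

```text
the job is handed in; nothing more can be done
None
```

I drew the blue rod out of the stand, lowered it upright through all three eyes, let go of it and handed the job in. Handing in reported no verdict. The run took about 14 s on the robot's clock.

- **Seating:** On the way down, contact came at the expected height (TCP z 0.1496 m, push up to about 10 N). That puts the foot about 120 mm below the top eye's rim.
- **Position:** After release, the camera put the handle's top at about 0.190 m, which is the seated height. The handle was within about 6 mm of the eyes' axis.
- **Upright:** In the last picture the rod stands upright through the eyes. I did not measure its tilt after release; the gripper's own tilt was about 0.1–0.2° while lowering.
- **Orange rod:** It still stands upright in its socket, about 2 mm from where it was first measured.
- **Robot:** The hand ended clear above the rack, at z 0.348 m with almost no force on it.

No check failed. The two cameras disagreed by about 2–4 mm, well inside the clearance of the holes.

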